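Hold a phone down and draw its screen puller to the mark

ROBOT

A 6-joint arm with a two-finger parallel gripper is mounted at the origin on a cart in front of the work surface, level with it; the furniture and walls round the work are solid. World frame = base frame: x ahead of the robot, y to its left, z up, the work surface at z = 0. Lengths are in m, angles in rad, forces in N, time in s.
With the tool pointing down it reaches from about 0.325 to 0.9 m from the base axis. Payload 6.1 kg.
Tool frame: the origin (TCP) lies on the centre line of the jaws, within the pads' length; the fingertips stand 19 mm ahead of it and the grasp point (between the pads) is the TCP; z points along the fingers, y is the line along which they close (so a half turn about z gives the same grasp; the last joint's range is limited). The gripper opens to 87 mm and grips with 3 to 60 N. Pads are 19 mm wide; open, the fingers measure 117 mm over their backs; the gripper's body (75 mm by 190 mm) begins 51 mm behind the grasp point.
Start: joints at [-1.455, 0.22, 1.526, -0, 1.395, -0.126], TCP at [0.15, -0.607, 0.242] pointing down, gripper open.
Joint ranges: [-2.98, 2.98], [-0.91, 2.08], [0.09, 2.57], [-1.24, 4.39], [0.2, 2.65], [-2.68, 2.68]. Speed limits (rad/s): [2.57, 2.57, 3.01, 3.14, 3.14, 3.14].

INTERFACE

Orientations are given as a 3x3 rotation matrix whose columns are the frame's x, y, z axes.
In Python, from rig import robot gives the robot as it stands.
- The arm moves only by the tool play_rows, never from a script. Its argument "rows" is a list of rows, each a list of 3 entries, a list of its own where there are three numbers: the opening, from 0 (shut) to 1 (fully open), then the shift along the tool's x, y, z in units of 25 mm (1.0 is 25 mm), then the turn, a rotation vector about the tool's x, y, z in units of 6 degrees (1.0 is 6 degrees). In form: [[fingers, [dx, dy, dz], [rx, ry, rz]], ...]. A call has 1 to 12 rows; each row shifts and turns the commanded pose from where the row before left it, along the tool's axes as they then stand; what a row does not reach is not made up. A row lasts 1/12 s, in which the tool goes at most 41.7 mm and 7.16 degrees, less where a joint would pass 70% of its speed; a pose out of reach is approached as far as the arm can. A call is refused whole if a number of a shift passes 1 or a number of a turn 1, either way. A call with a gripper value outside its range is refused whole. The fingers move at their own pace and stop on an object; "squeeze" is the grip in N (left out, the last holds). Time passes only in rows, so rows that do not move let the fingers close. It gives the time, the measured TCP pose, the force, the opening and the grip force at its end, in the units of the state.
- robot.state(): the state, without advancing time (a new reading comes with each control period).
- robot.snapshot(name): name is "scene" or "side" or "wrist"; returns a dict with "color" (384x512x3 uint8, red, green, blue), "range_z" (384x512 float32, m along the optical axis (not along the pixel's ray), 0 where there is no reading), "camera_matrix" (3x3 intrinsics, pixels), "k1" (the pictures are not rectified: a ray, as slopes to the right and down, at radius r is drawn at 1 + k1 r^2 times it, then the intrinsics apply), "R" (3x3) and "t" (3): a world point X has camera coordinates R X + t; the wrist camera has in their place "mount" (4x4, takes a point from camera to tool coordinates, whose origin is the TCP and whose axes are the flange's). Camera axes: x right, y down, z forward; pixel columns grow to the right and rows downward; lengths in m; the calibration is good to about 2 mm. A picture is of the moment at which its call begins: read the wrist's pose just before it.
- robot.hand_in(): hands the job in; it is judged then, once.
The state is a dict: "time_s": time; "joint_pos": joint angles; "joint_vel": joint speeds; "joint_torque": joint torques, N m; "ee_pos": TCP position; "tcp_rot": TCP orientation; "contact_force": force on the tool from outside, world axes, zero at the start; "torque": the same for the moment, N m; "width": opening from 0.0 (shut) to 1.0 (fully open); "grip_force": force on a finger pad.
Only numpy, scipy, OpenCV 4.12 (cv2) and the standard library are available. Lean on these libraries where they do the work, as an engineer would, in place of code of your own. Each camera call takes 0.05 s, during which the arm holds its last target. There are 200 camera calls.

TASK

Get the phone with the sprung suction puller on its glass ready to open: lay the cork pad flat and lengthways on the middle of the bare glass, and stand the steel weight squarely on the pad, lengthways too, so that the phone is held down without being scratched. Then take the puller's knob, draw its rod straight up until the dark ring round the rod has just come out of the collar, and finish while holding it there, without letting go. Never draw the rod a centimetre or more past that mark, do not lift the phone off the bench or push it out of its place, and leave the other things where they lie.

Things in the scene. Friction and masses are not known exactly. Their poses are not given: they have to be found in the camera images.
- phone: the phone to be opened: black slab 155 (x) x 75 (y) mm, top of its glass 9 mm above its underside, 0.18 kg, loose on the bench, lying face up. Origin: centre of its underside; x along its length towards the end that carries the puller, z up. It would be lifted at the puller's end by about 1.7 N of pull; with the weight in place by about 5.5 N
- glass_mid (a point): point on the phone's glass, in the middle of its bare part (the part without the puller): 23 mm from the phone's centre, away from the puller, 9 mm above the phone's underside; axes as the phone's. The bare part is 109 mm long and 75 mm wide; cork pad and weight go here, centred
- collar_edge (a point): centre of the upper edge of the puller's collar, out of which the rod comes. The puller is fixed on the phone 53 mm from its centre: a rubber suction cup 38 mm across, on it an upright aluminium tube 16 mm across with a ridged collar 19 mm across, whose upper edge is 79.5 mm above the bench
- knob_mid (a point): middle of the puller's black knob, the place to grip, on the rod's axis: knob 22 mm across and 20 mm high, upright cylinder, its underside 2 mm above the collar when the rod is in; its middle is then 92 mm above the bench, its top 101.5 mm. It rises with the rod
- pull_rod (a joint): how far the puller's rod is drawn out, m: 0 fully in (the start), it slides straight up out of the collar, stop at 0.068. The length mark is a dark ring, 3 mm wide, round the bright 8 mm rod; at 0.050 its lower edge is level with the collar's upper edge. A spring inside pulls the rod back: 0.6 N at 0, 3.6 N at 0.050 (60 N/m)
- cork_pad: flat pad of stiff cork 90 (x) x 48 (y) x 8 mm, 30 g, loose on the bench. Origin: centre of its underside; z up
- hold_weight: steel block 76 (x) x 42 (y) x 36 mm with a dark bow handle on top, about 0.92 kg, loose on the bench. Origin: centre of its underside; z up
- bow_mid (a point): middle of the weight's bow handle, the place to grip: a bar 48 mm along the weight's x, 12 mm thick (y), 12 mm high, its middle 60 mm above the weight's underside; 18 mm of room between it and the block
- open_phone: a bystander: opened phone 143x72x15 mm (solid part 8 mm high), to the left. Origin: centre of its underside
- tape_roll: a bystander: roll of tape, 62 mm across, 12 mm high, near the bench's front edge. Origin: centre of its underside
- spudger: a bystander: flat pry tool 113x13x9 mm, near the front edge. Origin: centre of its underside
- battery: a bystander: flat phone battery 93x34x5 mm, right of the middle, among leads. Origin: centre of its underside
- usb_meter: a bystander: small stick-shaped meter 57x24x12 mm, to the left near the front edge. Origin: centre of its underside

How it is judged:
On the way, in this order (a step that is already met when the one before it is completed fails the run):
1. the cork pad lies flat and lengthways on the bare glass, let go (contact force between cork_pad and phone above 0.1 N and x of cork_pad in the frame of glass_mid between -0.016 and 0.016 m and y of cork_pad in the frame of glass_mid between -0.014 and 0.014 m and z of cork_pad in the frame of glass_mid between -0.003 and 0.003 m and angle between the x axis of cork_pad and the x axis of phone, either way round below 0.22 rad and angle between cork_pad's own z axis and vertical below 0.06 rad and contact force between the fingers and cork_pad below 0.2 N and linear speed of cork_pad below 0.02 m/s), for 0.2 s.
2. the weight stands on the pad, let go (contact force between cork_pad and phone above 0.1 N and x of cork_pad in the frame of glass_mid between -0.016 and 0.016 m and y of cork_pad in the frame of glass_mid between -0.014 and 0.014 m and z of cork_pad in the frame of glass_mid between -0.003 and 0.003 m and angle between the x axis of cork_pad and the x axis of phone, either way round below 0.22 rad and angle between each of cork_pad, hold_weight's own z axis and vertical below 0.06 rad and contact force between hold_weight and cork_pad above 5 N and contact force between hold_weight and phone below 0.3 N and x of hold_weight in the frame of cork_pad between -0.013 and 0.013 m and y of hold_weight in the frame of cork_pad between -0.012 and 0.012 m and z of hold_weight in the frame of cork_pad between 0.005 and 0.011 m and angle between the x axis of hold_weight and the x axis of phone, either way round below 0.25 rad and contact force between the fingers and hold_weight below 0.2 N and linear speed of hold_weight below 0.02 m/s), for 0.2 s.
At the end, for the whole second after the job is handed in: fingers hold the rod at rest, drawn out 50 +/- 6 mm; phone flat on the bench (3 mm, 0.03 rad); pad on the bare glass within 16 mm lengthways, 14 mm crossways, 0.22 rad; weight on the pad only, within 13 mm lengthways, 12 mm crossways of its middle, 0.25 rad along the phone (value of joint pull_rod between 0.044 and 0.056 m and velocity of joint pull_rod between -0.01 and 0.01 m/s and contact force between the fingers and phone above 2 N and angle between phone's own z axis and vertical below 0.03 rad and height (world z) of phone below 0.003 m and contact force between cork_pad and phone above 0.1 N and x of cork_pad in the frame of glass_mid between -0.016 and 0.016 m and y of cork_pad in the frame of glass_mid between -0.014 and 0.014 m and z of cork_pad in the frame of glass_mid between -0.003 and 0.003 m and angle between the x axis of cork_pad and the x axis of phone, either way round below 0.22 rad and angle between each of cork_pad, hold_weight's own z axis and vertical below 0.06 rad and contact force between hold_weight and cork_pad above 5 N and contact force between hold_weight and phone below 0.3 N and x of hold_weight in the frame of cork_pad between -0.013 and 0.013 m and y of hold_weight in the frame of cork_pad between -0.012 and 0.012 m and z of hold_weight in the frame of cork_pad between 0.005 and 0.011 m and angle between the x axis of hold_weight and the x axis of phone, either way round below 0.25 rad and contact force between the fingers and cork_pad below 0.2 N and contact force between the fingers and hold_weight below 0.2 N and linear speed of phone below 0.02 m/s); the arm keeps its last pose, push and grip.
It fails at once if the rod is drawn more than 11 mm past its mark (value of joint pull_rod above 0.061 m).
It fails at once if the phone is pulled up off the bench (height (world z) of phone above 0.01 m or angle between phone's own z axis and vertical above 0.1 rad).
It fails at once if the phone is shifted more than 40 mm (distance of phone from where it was at the start of the episode above 0.04 m).
It fails at once if a bystander is moved (distance of any of open_phone, tape_roll, spudger, battery, usb_meter from where it was at the start of the episode above 0.03 m).
It also fails if it takes over 67 s, if anything falls off the work surface, if the arm or the gripper's body presses on something with over 40 N, if the wrist force passes 120 N, or if a joint passes its speed limit or range.

## Working session

There is one attempt and no reset: what is moved stays moved. The work goes in short steps, Python scripts to look and compute and a tool call to move; the robot and the scene stay as the last step left them, time stands still between calls to the robot, and variables do not carry over. Pictures are saved under pics/ and viewed, at most 10 in all, crops included, and the job is handed in when it is done.

Besides the shell and the picture viewer there is one more tool, called by a JSON object that holds its "fn" and its "kwargs", one argument or row to a line. play_rows: Moves the arm, as the interface text tells. Its arguments: {"type":"object","properties":{"rows":{"type":"array","items":{"type":"array"}},"squeeze":{"type":"number"}},"required":["rows"]}

```bash
mkdir -p pics; ls; cat > h.py <<'E'
import numpy as np, cv2
from rig import robot
def snap(n):
    s=robot.state(); c=robot.snapshot(n)
    if "mount" in c:
        M=np.eye(4); M[:3,:3]=s["tcp_rot"]; M[:3,3]=s["ee_pos"]; T=M@np.array(c["mount"])
        c["Rw"]=T[:3,:3]; c["o"]=T[:3,3]
    else:
        R=np.array(c["R"]); c["Rw"]=R.T; c["o"]=-R.T@np.array(c["t"])
    return c
def rays(c,uv):
    K=np.array(c["camera_matrix"]); uv=np.asarray(uv,float).reshape(-1,1,2)
    n=cv2.undistortPoints(uv,K,np.array([c["k1"],0,0,0,0.])).reshape(-1,2)
    return np.c_[n,np.ones(len(n))]
def plane(c,uv,z):
    d=rays(c,uv)@c["Rw"].T
    return c["o"]+d*((z-c["o"][2])/d[:,2])[:,None]
def cloud(c):
    h,w=c["range_z"].shape; v,u=np.mgrid[:h,:w]
    P=rays(c,np.c_[u.ravel(),v.ravel()])*c["range_z"].reshape(-1,1)
    return (P@c["Rw"].T+c["o"]).reshape(h,w,3)
def save(c,n): cv2.imwrite("pics/"+n,cv2.cvtColor(c["color"],cv2.COLOR_RGB2BGR))
E
python3 - <<'E'
from h import *
import pickle
for n in("scene","side"):
    c=snap(n); save(c,n+"0.png"); pickle.dump(c,open(n+".pkl","wb")); print(n,c["o"],c["k1"])
a=[cv2.imread(f"pics/{n}0.png") for n in("scene","side")]
s=robot.state(); print(s["tcp_rot"],s["time_s"],s["width"])
E
```

```text
pics
scene [-0.0421258   0.69796617  0.67398249] -0.01802257842802867
side [0.09550454 1.40976124 0.94584592] -0.06977113915352516
[[ 9.70898353e-01  2.39491819e-01 -2.38871520e-04]
 [ 2.39491861e-01 -9.70896759e-01  1.76991899e-03]
 [ 1.91961535e-04 -1.77561922e-03 -9.99998405e-01]] 0.1 0.9974996497380795
```

View pics/scene0.png

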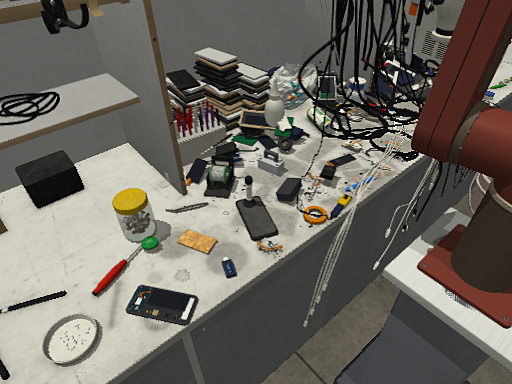

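View pics/side0.png

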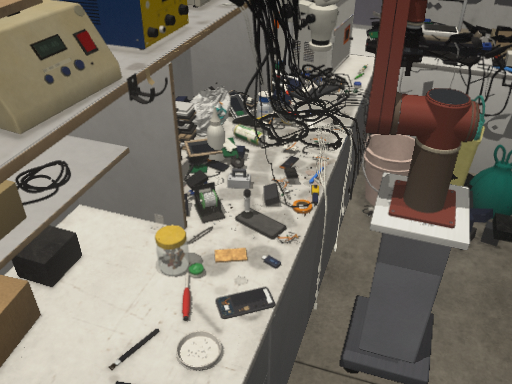

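Scene: the phone is at about (257,217) with the puller at (249,190). The cork pad is at (197,241) and the grey weight with its bow at (270,160). The side view agrees: pad (231,255), phone (262,223), weight (239,178).

```bash
python3 - <<'E'
from h import *
import pickle
C={n:pickle.load(open(n+".pkl","rb")) for n in("scene","side")}
for n in C:
    c=C[n]; P=cloud(c); hsv=cv2.cvtColor(c["color"],cv2.COLOR_RGB2HSV)
    def box(m,z,l):
        k,lab,st,ce=cv2.connectedComponentsWithStats(m.astype(np.uint8))
        i=1+st[1:,4].argmax(); v,u=np.nonzero(lab==i)
        Q=plane(c,np.c_[u,v],z)[:,:2]
        r=cv2.minAreaRect((Q*1000).astype(np.float32))
        print(n,l,len(u),"rect",np.round(r[0],1),np.round(r[1],1),round(r[2],1),"depthz",np.round(np.percentile(P[lab==i][:,2],[10,50,90]),4),"medXY",np.median(P[lab==i][:,:2],0))
        return lab==i
    cu={"scene":(197,241),"side":(231,255)}[n]; roi=np.zeros(P.shape[:2],bool); roi[cu[1]-18:cu[1]+18,cu[0]-28:cu[0]+28]=1
    box(roi&(hsv[...,0]<25)&(hsv[...,1]>90)&(hsv[...,2]>90),.008,"cork")
    ph={"scene":(257,217),"side":(262,223)}[n]; roi[:]=0; roi[ph[1]-28:ph[1]+28,ph[0]-32:ph[0]+32]=1
    box(roi&(hsv[...,2]<75)&(P[...,2]>.003)&(P[...,2]<.018),.009,"phone")
    w={"scene":(270,160),"side":(239,178)}[n]; roi[:]=0; roi[w[1]-22:w[1]+22,w[0]-22:w[0]+22]=1
    box(roi&(P[...,2]>.029)&(P[...,2]<.043),.036,"wtop")
    box(roi&(P[...,2]>.05)&(P[...,2]<.075),.066,"bow")
    kn={"scene":(249,182),"side":(247,192)}[n]; roi[:]=0; roi[kn[1]-18:kn[1]+18,kn[0]-12:kn[0]+12]=1
    box(roi&(P[...,2]>.083)&(P[...,2]<.11),.0915,"knob")
a=[]
for n,(x,y,w,h) in {"scene":(180,130,140,130),"side":(190,150,140,130)}.items():
    a.append(cv2.resize(cv2.cvtColor(C[n]["color"],cv2.COLOR_RGB2BGR)[y:y+h,x:x+w],(400,371)))
cv2.imwrite("pics/crop.png",np.hstack(a))
E
```

```text
scene cork 537 rect [503.4 448.7] [90.5 50.2] 25.4 depthz [0.0068 0.0086 0.01  ] medXY [0.5012983  0.44878077]
scene phone 716 rect [468.5 281.3] [ 74.9 160.7] 69.3 depthz [0.0081 0.0101 0.0122] medXY [0.4586176  0.29340105]
scene wtop 201 rect [604.9 105.3] [77.8 47.9] 16.6 depthz [0.0322 0.0365 0.0384] medXY [0.60258347 0.10904827]
scene bow 80 rect [601.2 108.3] [55.9 27.9] 16.3 depthz [0.0546 0.063  0.067 ] medXY [0.60518211 0.10373338]
scene knob 65 rect [522.7 259.7] [18.8 33.9] 50.3 depthz [0.0904 0.1006 0.1026] medXY [0.51620371 0.26495752]
side cork 389 rect [501.6 452.4] [88.8 51.9] 25.3 depthz [0.0041 0.0068 0.0094] medXY [0.50206013 0.45269664]
side phone 147 rect [468.3 312.3] [159.2  70.1] 2.4 depthz [0.005  0.0078 0.0104] medXY [0.44685338 0.31523962]
side wtop 159 rect [606.  114.6] [77.6 49.5] 19.8 depthz [0.0309 0.0344 0.0379] medXY [0.60795453 0.11073732]
side bow 63 rect [603.6 120.5] [44.  31.1] 19.8 depthz [0.054  0.0608 0.066 ] medXY [0.60869622 0.10748726]
side knob 51 rect [523.2 260.8] [21.3 37.3] 19.9 depthz [0.0883 0.0968 0.1011] medXY [0.51959743 0.2693963 ]
```

View pics/crop.png

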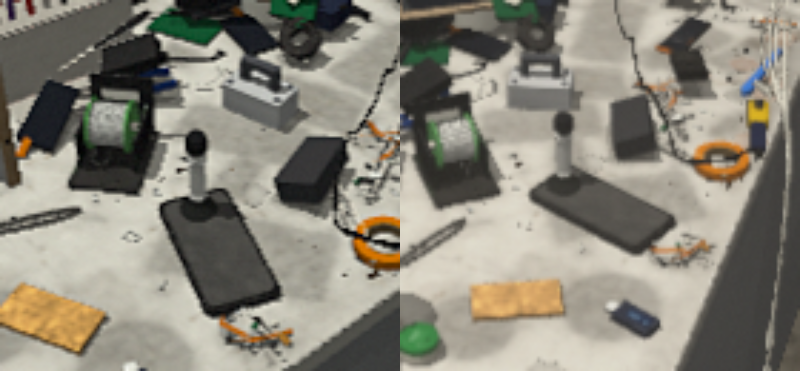

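Crop: pad, phone with puller, and weight (bow along its length) are all clear. Weight and phone stand apart, with a black box at crop (312,170) between them. Before moving I'll check for obstacles above the bench.

```bash
python3 - <<'E'
from h import *
import pickle
for n in("scene","side"):
    c=pickle.load(open(n+".pkl","rb")); P=cloud(c); P=P[c["range_z"]>0]
    print(n)
    for zl,zh in((.04,.12),(.12,.3),(.3,.8)):
        m=(P[:,2]>zl)&(P[:,2]<zh)&(P[:,0]<1.0)&(P[:,0]>.1)&(abs(P[:,1])<.7)
        H,_,_=np.histogram2d(P[m,0],P[m,1],bins=[np.arange(.1,1.01,.1),np.arange(-.7,.71,.1)])
        print(zl,zh,"rows x .1.., cols y -.7..");print(H.astype(int))
E
```

```text
scene
0.04 0.12 rows x .1.., cols y -.7..
[[   0    0    0    0    0    0    0    0    0    0    0    0    0    0]
 [   0    0    0    0    0    0    0    0    0    0    0    0    0    0]
 [   0    0    0    9   54   34    6    0    0    0    0    0    0    0]
 [   3   60   78  222   73    5   20  110  131    0    0    0    0    0]
 [  93  180  108  193  152  140    1   21   26  133    0    0  480    0]
 [ 148  228  208  239  154  138  246    9  112  509  221    5  966    0]
 [ 100   31  285  301  152    4  568  216  446  785  406    0    0    0]
 [   0   14  241  100  205  362  252  542  111  203  263    0    3  267]
 [   0    9  188    0    8    2  240  224    5   59  216    0  101 1059]]
0.12 0.3 rows x .1.., cols y -.7..
[[   0    0    0    0    0    0    0  647    0    0    0    0    0    0]
 [   0    0    0    0    0    0    0   67    0    0    0    0    0    0]
 [   0    0    0    0    0    0    0    0    0    0    0    0    0    0]
 [  40    0    0   62   37    0    0    0    0    0    0    0    0    0]
 [ 268   69   33  204  333  148    0    0    0    0    0    0    0    0]

[... 2242 characters left out ...]
4  713]]
0.3 0.8 rows x .1.., cols y -.7..
[[  11  996    0    0    0    0    4 2980    0    0    0    0    0    0]
 [   0    0    0    0    0    0   50  860    0    0    0    0    0    0]
 [   0    0    0    0    0    0    0    0    0    0    0    0    0    0]
 [ 360    0    0    0    0    0    0    0    0    0    0    0    0    0]
 [ 634   38    1    6    0    0    0    0    0    0    0    0    0    0]
 [ 333  166  238  414  429  703  201  230  195  237 1048  375  965  939]
 [  10   41  210    0    0   98  359  257  251  866 3749  843  898 3586]
 [   0   90  427    0    0    0   78    3    0    0 2058  175  129  354]
 [   0   28  116    0    0    0    0    0    0    0  306    2   17   53]]
```

{"fn": "play_rows", "kwargs": {
  "rows": [
    [1, [0, -1, -0.4], [0, 0, 0]],
    [1, [0, -1, -0.4], [0, 0, 0]],
    [1, [0, -1, -0.4], [0, 0, 0]],
    [1, [0, -1, -0.4], [0, 0, 0]],
    [1, [0, -1, -0.4], [0, 0, 0]],
    [1, [0, -1, -0.4], [0, 0, 0]],
    [1, [0, -1, -0.4], [0, 0, 0]],
    [1, [0, -1, -0.4], [0, 0, 0]],
    [1, [0, -1, -0.4], [0, 0, 0]],
    [1, [0, -0.6, 0], [0, 0, 0]],
    [1, [0, 0, 0], [0, 0, 0]]
  ]
}}

```text
time_s: 1.02
ee_pos: [0.0919, -0.3722, 0.3323]
tcp_rot: [[0.971, 0.239, -0.0], [0.239, -0.971, -0.002], [-0.0, 0.002, -1.0]]
contact_force: [-0.1, 0.6, -0.8]
width: 0.997
grip_force: 0.0
```

```bash
python3 - <<'E'
from h import *
import pickle
c=pickle.load(open("side.pkl","rb")); P=cloud(c); P=P[c["range_z"]>0]
for lo,hi in((0,.15),(.15,.3),(.3,.45),(.45,.6)):
    for xl in(.5,.6,.65,.7,.8):
        m=(P[:,2]>.15)&(P[:,2]<1)&(P[:,0]>xl)&(P[:,0]<xl+.05)&(P[:,1]>lo)&(P[:,1]<hi); q=P[m]
        if len(q)>5: print((lo,hi),xl,len(q),np.round(np.percentile(q[:,2],[0,5,50,95]),2))
w=snap("wrist"); print(np.round(w["mount"],3),w["camera_matrix"],w["k1"])
E
```

```text
(0, 0.15) 0.6 74 [0.58 0.58 0.59 0.6 ]
(0, 0.15) 0.65 245 [0.52 0.52 0.54 0.55]
(0, 0.15) 0.7 219 [0.54 0.54 0.54 0.55]
(0.15, 0.3) 0.65 343 [0.52 0.52 0.54 0.55]
(0.15, 0.3) 0.7 1032 [0.54 0.54 0.58 0.63]
(0.3, 0.45) 0.65 1632 [0.15 0.18 0.42 0.54]
(0.3, 0.45) 0.7 3343 [0.15 0.19 0.54 0.65]
(0.3, 0.45) 0.8 2209 [0.15 0.18 0.37 0.65]
(0.45, 0.6) 0.6 152 [0.5  0.5  0.52 0.54]
(0.45, 0.6) 0.65 1024 [0.5  0.51 0.54 0.59]
(0.45, 0.6) 0.7 715 [0.54 0.54 0.61 0.66]
(0.45, 0.6) 0.8 497 [0.24 0.24 0.26 0.7 ]
[[ 0.001 -0.964 -0.266  0.074]
 [ 1.     0.001  0.001 -0.001]
 [-0.    -0.266  0.964 -0.144]
 [ 0.     0.     0.     1.   ]] [[280.62013086   0.         253.37736165]
 [  0.         280.62013086 190.85032478]
 [  0.           0.           1.        ]] -0.06534579712167725
```

{"fn": "play_rows", "kwargs": {
  "rows": [
    [1, [1, 0, 0], [0, 0, -0.62]],
    [1, [1, 0, 0], [0, 0, -0.62]],
    [1, [1, 0, 0], [0, 0, -0.62]],
    [1, [1, 0, 0], [0, 0, -0.62]],
    [1, [1, 0, 0], [0, 0, -0.62]],
    [1, [1, 0, 0], [0, 0, -0.62]],
    [1, [1, 0, 0], [0, 0, -0.62]],
    [1, [1, 0, 0], [0, 0, -0.62]],
    [1, [1, 0, 0], [0, 0, -0.62]],
    [1, [1, 0, 0], [0, 0, -0.62]],
    [1, [1, 0, 0], [0, 0, -0.62]],
    [1, [1, 0, 0], [0, 0, -0.62]]
  ]
}}

```text
time_s: 2.07
ee_pos: [0.3352, -0.2083, 0.3306]
tcp_rot: [[0.52, 0.854, -0.001], [0.854, -0.52, 0.001], [0.0, -0.001, -1.0]]
contact_force: [-0.6, -0.4, 0.1]
width: 1.002
grip_force: 0.0
```

{"fn": "play_rows", "kwargs": {
  "rows": [
    [1, [1, 0, 0], [0, 0, -0.62]],
    [1, [1, 0, 0], [0, 0, -0.62]],
    [1, [1, 0, 0], [0, 0, -0.62]],
    [1, [1, 0, 0], [0, 0, -0.62]],
    [1, [1, 0, 0], [0, 0, -0.62]],
    [1, [1, 0, 0], [0, 0, -0.62]],
    [1, [1, 0, 0], [0, 0, -0.62]],
    [1, [1, 0, 0], [0, 0, -0.62]],
    [1, [1, 0, 0], [0, 0, -0.62]],
    [1, [1, 0, 0], [0, 0, -0.62]],
    [1, [1, 0, 0], [0, 0, -0.62]],
    [1, [1, 0, 0], [0, 0, -0.62]]
  ]
}}

```text
time_s: 3.07
ee_pos: [0.3904, 0.0796, 0.3306]
tcp_rot: [[-0.23, 0.973, -0.001], [0.973, 0.23, 0.0], [0.001, -0.001, -1.0]]
contact_force: [0.5, -0.4, -0.1]
width: 1.002
grip_force: 0.0
```

{"fn": "play_rows", "kwargs": {
  "rows": [
    [1, [1, 0, 0], [0, 0, -0.62]],
    [1, [1, 0, 0], [0, 0, -0.62]],
    [1, [1, 0, 0], [0, 0, -0.62]],
    [1, [1, 0, 0], [0, 0, -0.62]],
    [1, [1, 0, 0], [0, 0, -0.62]],
    [1, [0, 1, 0], [0, 0, 0]],
    [1, [0, 1, 0], [0, 0, 0]],
    [1, [0, 1, 0], [0, 0, 0]],
    [1, [0, 0, 0], [0, 0, 0]],
    [1, [0, 0, 0], [0, 0, 0]]
  ]
}}

```text
time_s: 3.9
ee_pos: [0.4104, 0.2347, 0.3297]
tcp_rot: [[-0.526, 0.85, -0.003], [0.85, 0.526, -0.001], [0.001, -0.004, -1.0]]
contact_force: [-0.4, -0.1, 0.1]
width: 1.002
grip_force: 0.0
```

```bash
python3 - <<'E'
from h import *
import pickle
c=snap("wrist"); save(c,"w1.png"); pickle.dump(c,open("w1.pkl","wb"))
E
```

```text
(no output)
```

View pics/w1.png

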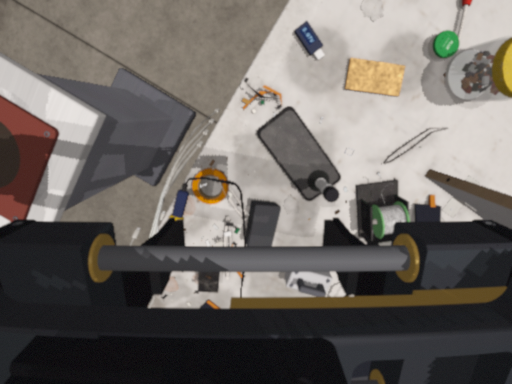

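The wrist view shows the pad at (375,77), the phone at (298,153), the knob at (331,193) and the weight at (312,282), partly hidden by the gripper.

```bash
cat >> h.py <<'E'
def rect(c,m,z):
    k,lab,st,ce=cv2.connectedComponentsWithStats(m.astype(np.uint8)); i=1+st[1:,4].argmax()
    v,u=np.nonzero(lab==i); Q=plane(c,np.c_[u,v],z)[:,:2]*1000
    (cx,cy),(w,h),a=cv2.minAreaRect(Q.astype(np.float32))
    if h>w: w,h,a=h,w,a+90
    P=cloud(c)[lab==i]
    return np.round([cx,cy,w,h,(a+90)%180-90,1000*np.median(P[:,2])],1)
def roi(c,u0,u1,v0,v1):
    m=np.zeros(c["range_z"].shape,bool); m[v0:v1,u0:u1]=1; return m
E
python3 - <<'E'
from h import *
import pickle
c=pickle.load(open("w1.pkl","rb")); h=cv2.cvtColor(c["color"],cv2.COLOR_RGB2HSV); P=cloud(c)
print("cork",rect(c,roi(c,335,415,50,105)&(h[...,0]<25)&(h[...,1]>90)&(h[...,2]>90),.008))
m=roi(c,250,350,100,205)&(h[...,2]<90)&(P[...,2]<.03)
print("phone",rect(c,m,.009))
k=roi(c,318,345,180,206)&(P[...,2]>.09)
print("knob",rect(c,k,.1015))
v,u=np.nonzero(k); print(u.mean(),v.mean(),plane(c,[[u.mean(),v.mean()]],.1))
E
```

```text
cork [503.2 447.4  89.9  47.   25.8   8.4]
phone [471.1 279.6 151.6  73.  -20.2  10.1]
knob [518.8 262.9  22.1  20.9 -53.6 101.5]
330.78109452736317 193.4129353233831 [[0.519526   0.26313827 0.1       ]]
```

{"fn": "play_rows", "kwargs": {
  "rows": [
    [1, [0, 0, 0.5], [0, 0, -1]],
    [1, [0, 0, 0.5], [0, 0, -1]],
    [1, [0, 0, 0.5], [0, 0, -1]],
    [1, [0, 0, 0.5], [0, 0, -1]],
    [1, [0, 0, 0.5], [0, 0, -1]],
    [1, [0, 0, 0.5], [0, 0, -1]],
    [1, [0, 0, 0.5], [0, 0, -1]],
    [1, [0, 0, 0.5], [0, 0, -1]],
    [1, [0, 0, 0.5], [0, 0, -1]],
    [1, [0, 0, 0.5], [0, 0, -1]],
    [1, [0, 0, 0.5], [0, 0, -1]],
    [1, [0, 0, 0.5], [0, 0, -1]]
  ]
}}

```text
time_s: 4.95
ee_pos: [0.4095, 0.2338, 0.1811]
tcp_rot: [[-0.97, -0.242, 0.0], [-0.242, 0.97, 0.0], [-0.0, 0.0, -1.0]]
contact_force: [0.0, 0.3, -0.4]
width: 1.004
grip_force: 0.0
```

{"fn": "play_rows", "kwargs": {
  "rows": [
    [1, [0, 0, 0], [0, 0, -1]],
    [1, [0, 0, 0], [0, 0, -1]],
    [1, [-0.88, 0.755, 0], [0, 0, 0]],
    [1, [-0.88, 0.755, 0], [0, 0, 0]],
    [1, [-0.88, 0.755, 0], [0, 0, 0]],
    [1, [-0.88, 0.755, 0], [0, 0, 0]],
    [1, [-0.88, 0.755, 0], [0, 0, 0]],
    [1, [-0.88, 0.755, 0], [0, 0, 0]],
    [1, [-0.88, 0.755, 0], [0, 0, 0]],
    [1, [-0.88, 0.755, 0], [0, 0, 0]],
    [1, [0, 0, 0], [0, 0, 0]],
    [1, [0, 0, 0], [0, 0, 0]]
  ]
}}

```text
time_s: 5.95
ee_pos: [0.5025, 0.4469, 0.1808]
tcp_rot: [[-0.9, -0.435, -0.001], [-0.435, 0.9, -0.001], [0.001, -0.0, -1.0]]
contact_force: [-0.4, -0.4, 0.4]
width: 0.998
grip_force: 0.0
```

```bash
cat >> h.py <<'E'
def delta(x,y,z,yaw):
    """shift (units of 25 mm, tool axes) and turn (units of 6 deg, tool z; apply after shift) to bring TCP to x,y,z (m), tool y axis at yaw deg"""
    s=robot.state(); R=np.array(s["tcp_rot"]); d=R.T@(np.array([x,y,z])-s["ee_pos"])/.025
    a=np.degrees(np.arctan2(R[1,1],R[0,1])); t=-((yaw-a+180)%360-180)/6
    print("pos",np.round(s["ee_pos"],4),"yaw",round(a,2),"tilt",np.round(R[:,2],4),"shift",np.round(d,3),"rz",round(t,3),"j6",round(s["joint_pos"][5],2),"t",s["time_s"],"F",np.round(s["contact_force"],1))
E
python3 - <<'E'
from h import *
delta(.5032,.4474,.0215,115.8)
c=snap("wrist"); h=cv2.cvtColor(c["color"],cv2.COLOR_RGB2HSV)
print("cork",rect(c,(h[...,0]<25)&(h[...,1]>90)&(h[...,2]>90),.008)); save(c,"w2.png")
E
```

```text
pos [0.5025 0.4469 0.1808] yaw 115.79 tilt [-1.e-03 -9.e-04 -1.e+00] shift [-0.042  0.01   6.372] rz -0.002 j6 -1.41 t 5.95 F [-0.4 -0.4  0.4]
cork [503.6 447.9  87.8  46.7  25.8   8.4]
```

View pics/w2.png

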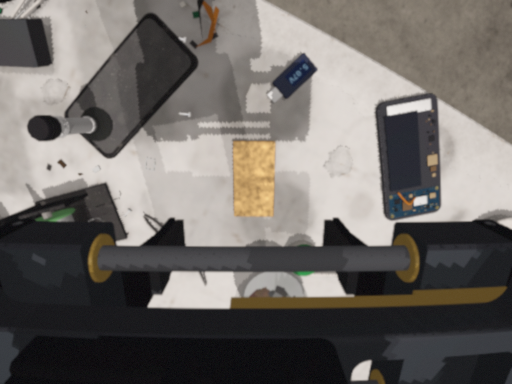

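The pad sits centred between the fingers at (254,178), aligned. The jar at (270,285) is behind the gripper, so I'll check its clearance for the descent.

```bash
python3 - <<'E'
from h import *
import pickle
for n in("scene","side"):
    c=pickle.load(open(n+".pkl","rb")); P=cloud(c)[c["range_z"]>0]
    for l,x,y,yaw,zb in(("cork",.5035,.4477,115.8,.06),("weight",.605,.108,108,.095),("place",.4477,.2892,69.8,.07),("knob",.519,.263,69.8,.12)):
        a=np.radians(yaw); ty=np.array([np.cos(a),np.sin(a)]); tx=np.array([-ty[1],ty[0]])*-1
        tx=np.array([-ty[1],ty[0]])
        q=P[P[:,2]>zb]; q=q[q[:,2]<.4]; d=q[:,:2]-[x,y]; X=d@tx; Y=d@ty
        m=(abs(X)<.065)&(abs(Y)<.115)
        print(n,l,m.sum(), np.round(np.c_[X,Y,q[:,2]][m][np.argsort(-q[m,2])][::max(1,m.sum()//5)],3).tolist() if m.any() else "")
E
```

```text
scene cork 0 
scene weight 0 
scene place 0 
scene knob 0 
side cork 0 
side weight 0 
side place 0 
side knob 0
```

{"fn": "play_rows", "kwargs": {
  "rows": [
    [1, [-0.04, 0.02, 0.9], [0, 0, 0]],
    [1, [0, 0, 0.9], [0, 0, 0]],
    [1, [0, 0, 0.9], [0, 0, 0]],
    [1, [0, 0, 0.9], [0, 0, 0]],
    [1, [0, 0, 0.9], [0, 0, 0]],
    [1, [0, 0, 0.9], [0, 0, 0]],
    [1, [0, 0, 0.7], [0, 0, 0]],
    [1, [0, 0, 0.25], [0, 0, 0]],
    [1, [0, 0, 0], [0, 0, 0]],
    [1, [0, 0, 0], [0, 0, 0]]
  ],
  "squeeze": 10
}}

```text
time_s: 6.83
ee_pos: [0.5038, 0.447, 0.0238]
tcp_rot: [[-0.901, -0.434, 0.001], [-0.434, 0.901, 0.0], [-0.001, -0.0, -1.0]]
contact_force: [0.1, 0.1, -0.1]
width: 1.001
grip_force: 0.0
```

{"fn": "play_rows", "kwargs": {
  "rows": [
    [0, [0, 0, 0], [0, 0, 0]],
    [0, [0, 0, 0], [0, 0, 0]],
    [0, [0, 0, 0], [0, 0, 0]],
    [0, [0, 0, 0], [0, 0, 0]],
    [0, [0, 0, 0], [0, 0, 0]],
    [0, [0, 0, 0], [0, 0, 0]],
    [0, [0, 0, 0], [0, 0, 0]],
    [0, [0, 0, 0], [0, 0, 0]]
  ]
}}

```text
time_s: 7.5
ee_pos: [0.5035, 0.4476, 0.0228]
tcp_rot: [[-0.901, -0.434, -0.0], [-0.434, 0.901, -0.0], [0.0, 0.0, -1.0]]
contact_force: [1.1, -0.6, 1.9]
width: 0.544
grip_force: 10.0
```

{"fn": "play_rows", "kwargs": {
  "rows": [
    [0, [0, 0, -0.5], [0, 0, 0]],
    [0, [0, 0, -1], [0, 0, 0]],
    [0, [0, 0, -1], [0, 0, 0]],
    [0, [0, 0, -1], [0, 0, 0]],
    [0, [0, 0, -0.7], [0, 0, 0]],
    [0, [0, 0, 0], [0, 0, 1]],
    [0, [0, 0, 0], [0, 0, 1]],
    [0, [0, 0, 0], [0, 0, 1]],
    [0, [0, 0, 0], [0, 0, 1]],
    [0, [0, 0, 0], [0, 0, 1]],
    [0, [0, 0, 0], [0, 0, 1]],
    [0, [0, 0, 0], [0, 0, 1]]
  ]
}}

```text
time_s: 8.5
ee_pos: [0.5036, 0.4476, 0.1288]
tcp_rot: [[-0.959, 0.285, 0.0], [0.285, 0.959, 0.0], [-0.0, 0.0, -1.0]]
contact_force: [0.1, -0.6, -0.2]
width: 0.548
grip_force: 10.0
```

```bash
python3 - <<'E'
from h import *
print(robot.state()["width"]); delta(.4477,.2892,.13,69.8)
E
```

```text
0.5476429911101339
pos [0.5036 0.4476 0.1288] yaw 73.44 tilt [ 4.e-04  3.e-04 -1.e+00] shift [ 0.337 -6.71  -0.052] rz 0.607 j6 -0.67 t 8.5 F [ 0.1 -0.6 -0.2]
```

{"fn": "play_rows", "kwargs": {
  "rows": [
    [0, [0.04, -0.84, 0], [0, 0, 0]],
    [0, [0.04, -0.84, 0], [0, 0, 0]],
    [0, [0.04, -0.84, 0], [0, 0, 0]],
    [0, [0.04, -0.84, 0], [0, 0, 0]],
    [0, [0.04, -0.84, 0], [0, 0, 0]],
    [0, [0.04, -0.84, 0], [0, 0, 0]],
    [0, [0.04, -0.84, 0], [0, 0, 0]],
    [0, [0.05, -0.83, 0], [0, 0, 0]],
    [0, [0, 0, 0], [0, 0, 0.6]],
    [0, [0, 0, 0], [0, 0, 0]],
    [0, [0, 0, 0], [0, 0, 0]]
  ]
}}

```text
time_s: 9.42
ee_pos: [0.4491, 0.289, 0.1288]
tcp_rot: [[-0.941, 0.339, 0.001], [0.339, 0.941, 0.001], [-0.001, 0.001, -1.0]]
contact_force: [0.0, 0.2, -0.6]
width: 0.546
grip_force: 10.0
```

```bash
python3 - <<'E'
from h import *
delta(.4477,.2892,.13,69.8)
c=snap("wrist"); h=cv2.cvtColor(c["color"],cv2.COLOR_RGB2HSV)
z=robot.state()["ee_pos"][2]
print("cork",rect(c,(h[...,0]<25)&(h[...,1]>90)&(h[...,2]>90),z-.0145)); save(c,"w3.png")
c=snap("side");P=cloud(c);k=(P[...,2]>.09)&(P[...,2]<.11)&(abs(P[...,0]-.519)<.03)&(abs(P[...,1]-.263)<.03); print(k.sum(),np.median(P[k],0))
E
```

```text
pos [0.4491 0.289  0.1288] yaw 70.2 tilt [ 1.3e-03  8.0e-04 -1.0e+00] shift [ 0.056 -0.01  -0.049] rz 0.066 j6 -0.8 t 9.4167 F [ 0.   0.2 -0.6]
cork [431.6 296.6  52.   47.6 -19.9 114.5]
25 [0.52081358 0.27012934 0.09837841]
```

View pics/w3.png

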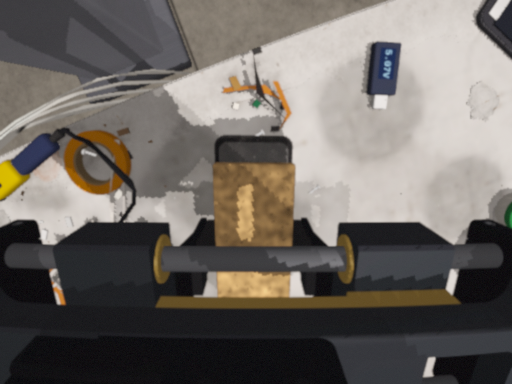

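Pad held straight over the phone, its visible end at (254,200) and the phone's end at (254,150), so it is well aligned. Lowering.

{"fn": "play_rows", "kwargs": {
  "rows": [
    [0, [0.05, 0, 0.6], [0, 0, 0.05]],
    [0, [0, 0, 0.8], [0, 0, 0]],
    [0, [0, 0, 0.8], [0, 0, 0]],
    [0, [0, 0, 0.7], [0, 0, 0]],
    [0, [0, 0, 0.5], [0, 0, 0]],
    [0, [0, 0, 0.3], [0, 0, 0]],
    [0, [0, 0, 0.15], [0, 0, 0]],
    [0, [0, 0, 0], [0, 0, 0]],
    [0, [0, 0, 0], [0, 0, 0]],
    [0, [0, 0, 0], [0, 0, 0]]
  ]
}}

```text
time_s: 10.35
ee_pos: [0.4482, 0.2897, 0.0323]
tcp_rot: [[-0.939, 0.344, 0.001], [0.344, 0.939, 0.001], [-0.001, 0.001, -1.0]]
contact_force: [1.0, 0.3, 0.4]
width: 0.551
grip_force: 10.0
```

```bash
python3 - <<'E'
from h import *
delta(.4477,.2892,.0318,69.8)
E
```

```text
pos [0.4482 0.2897 0.0323] yaw 69.85 tilt [ 1.5e-03  7.0e-04 -1.0e+00] shift [ 0.013 -0.024  0.021] rz 0.008 j6 -0.79 t 10.35 F [1.  0.3 0.4]
```

{"fn": "play_rows", "kwargs": {
  "rows": [
    [0.75, [0, 0, 0], [0, 0, 0]],
    [0.75, [0, 0, 0], [0, 0, 0]],
    [0.75, [0, 0, 0], [0, 0, 0]],
    [0.75, [0, 0, 0], [0, 0, 0]],
    [0.75, [0, 0, -0.5], [0, 0, 0]],
    [0.75, [0, 0, -1], [0, 0, 0]],
    [0.75, [0, 0, -1], [0, 0, 0]],
    [0.75, [0, 0, -1], [0, 0, 0]],
    [0.75, [0, 0, -1], [0, 0, 0]],
    [0.75, [0, 0, -1], [0, 0, 0]],
    [0.75, [0, 0, -0.5], [0, 0, 0]],
    [0.75, [0, 0, 0], [0, 0, 0]]
  ]
}}

```text
time_s: 11.35
ee_pos: [0.4496, 0.2902, 0.186]
tcp_rot: [[-0.939, 0.345, 0.007], [0.345, 0.939, 0.003], [-0.005, 0.005, -1.0]]
contact_force: [-0.4, 0.1, 0.5]
width: 0.752
grip_force: 0.0
```

```bash
python3 - <<'E'
from h import *
for n in("side","scene"):
    c=snap(n); h=cv2.cvtColor(c["color"],cv2.COLOR_RGB2HSV);P=cloud(c)
    near=np.hypot(P[...,0]-.4477,P[...,1]-.2892)<.07
    print(n,"cork",rect(c,near&(h[...,0]<25)&(h[...,1]>90)&(h[...,2]>90),.017))
c=snap("wrist"); h=cv2.cvtColor(c["color"],cv2.COLOR_RGB2HSV);P=cloud(c)
near=np.hypot(P[...,0]-.4477,P[...,1]-.2892)<.07
print("wrist cork",rect(c,near&(h[...,0]<25)&(h[...,1]>90)&(h[...,2]>90),.017))
delta(.605,.108,.18,108)
E
```

```text
side cork [  926.2 -1241.5   598.1   213.7    80.6   549.7]
scene cork [447.3 291.   95.8  50.4 -21.2  17.4]
wrist cork [448.5 290.6  90.5  48.5 -20.3  17.4]
pos [0.4467 0.2889 0.1803] yaw 69.83 tilt [-1.6e-03 -7.0e-04 -1.0e+00] shift [-8.437e+00 -4.608e+00  7.000e-03] rz -6.362 j6 -0.79 t 11.5 F [-0.1  0.1 -1. ]
```

{"fn": "play_rows", "kwargs": {
  "rows": [
    [1, [-0.94, -0.51, 0], [0, 0, 0]],
    [1, [-0.94, -0.51, 0], [0, 0, 0]],
    [1, [-0.94, -0.51, 0], [0, 0, 0]],
    [1, [-0.94, -0.51, 0], [0, 0, 0]],
    [1, [-0.94, -0.51, 0], [0, 0, 0]],
    [1, [-0.94, -0.51, 0], [0, 0, 0]],
    [1, [-0.94, -0.51, 0], [0, 0, 0]],
    [1, [-0.94, -0.51, 0], [0, 0, 0]],
    [1, [-0.92, -0.52, 0], [0, 0, 0]],
    [1, [0, 0, 0], [0, 0, -1]],
    [1, [0, 0, 0], [0, 0, -1]],
    [1, [0, 0, 0], [0, 0, -1]]
  ]
}}

```text
time_s: 12.5
ee_pos: [0.6047, 0.1077, 0.1784]
tcp_rot: [[-0.999, 0.034, -0.005], [0.034, 0.999, -0.0], [0.005, -0.0, -1.0]]
contact_force: [-0.3, 0.6, 0.3]
width: 0.999
grip_force: 0.0
```

{"fn": "play_rows", "kwargs": {
  "rows": [
    [1, [0, 0, 0], [0, 0, -1]],
    [1, [0, 0, 0], [0, 0, -1]],
    [1, [0, 0, 0], [0, 0, -1]],
    [1, [0, 0, 0], [0, 0, -0.36]],
    [1, [0, 0, 0], [0, 0, 0]],
    [1, [0, 0, 0], [0, 0, 0]]
  ]
}}

```text
time_s: 13.0
ee_pos: [0.6048, 0.1084, 0.1793]
tcp_rot: [[-0.952, -0.307, -0.004], [-0.307, 0.952, -0.0], [0.003, 0.001, -1.0]]
contact_force: [-0.6, -0.2, -0.6]
width: 1.0
grip_force: 0.0
```

```bash
python3 - <<'E'
from h import *
import pickle
delta(.605,.108,.18,108)
c=snap("wrist"); save(c,"w4.png"); pickle.dump(c,open("w4.pkl","wb")); P=cloud(c)
n=np.hypot(P[...,0]-.605,P[...,1]-.108)<.06
print("bow",rect(c,n&(P[...,2]>.056)&(P[...,2]<.075),.066))
print("block",rect(c,n&(P[...,2]>.03)&(P[...,2]<.075),.036))
E
```

```text
pos [0.6048 0.1084 0.1793] yaw 107.9 tilt [-3.6e-03 -2.0e-04 -1.0e+00] shift [-0.003 -0.02  -0.027] rz -0.016 j6 -1.83 t 13.0 F [-0.6 -0.2 -0.6]
bow [608.  102.1  48.6  11.9  14.4  66.1]
block [608.5 102.2  75.9  41.7  14.4  36.7]
```

View pics/w4.png

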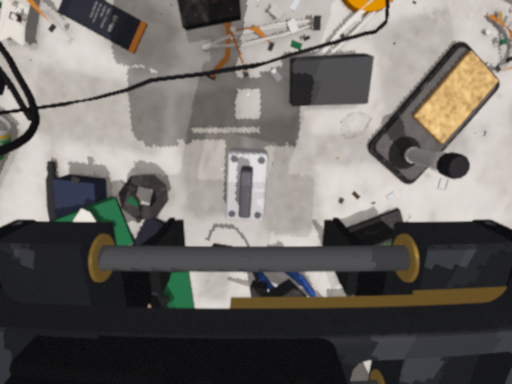

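The weight is at (246,185) between the fingers with nothing next to it; the pad on the phone's glass shows at (455,95). Descend and grip the bow.

{"fn": "play_rows", "kwargs": {
  "rows": [
    [0.5, [-0.05, -0.28, 0.3], [0, 0, 0.58]],
    [0.5, [0, 0, 0.8], [0, 0, 0]],
    [0.5, [0, 0, 0.8], [0, 0, 0]],
    [0.5, [0, 0, 0.8], [0, 0, 0]],
    [0.5, [0, 0, 0.8], [0, 0, 0]],
    [0.5, [0, 0, 0.6], [0, 0, 0]],
    [0.5, [0, 0, 0.4], [0, 0, 0]],
    [0.5, [0, 0, 0.27], [0, 0, 0]],
    [0.5, [0, 0, 0], [0, 0, 0]],
    [0.5, [0, 0, 0], [0, 0, 0]]
  ],
  "squeeze": 40
}}

```text
time_s: 13.88
ee_pos: [0.6094, 0.1023, 0.0625]
tcp_rot: [[-0.968, -0.25, -0.0], [-0.25, 0.968, 0.0], [0.0, 0.0, -1.0]]
contact_force: [-0.4, -0.1, -0.2]
width: 0.502
grip_force: 0.0
```

{"fn": "play_rows", "kwargs": {
  "rows": [
    [0, [0, 0, 0], [0, 0, 0]],
    [0, [0, 0, 0], [0, 0, 0]],
    [0, [0, 0, 0], [0, 0, 0]],
    [0, [0, 0, 0], [0, 0, 0]],
    [0, [0, 0, 0], [0, 0, 0]],
    [0, [0, 0, 0], [0, 0, 0]],
    [0, [0, 0, 0], [0, 0, 0]]
  ]
}}

```text
time_s: 14.47
ee_pos: [0.6095, 0.1019, 0.0625]
tcp_rot: [[-0.968, -0.251, 0.001], [-0.251, 0.968, -0.001], [-0.0, -0.001, -1.0]]
contact_force: [0.6, -2.7, 0.9]
width: 0.128
grip_force: 40.0
```

```bash
python3 - <<'E'
from h import *
print(robot.state()["width"]*87,robot.state()["grip_force"]); delta(.608,.1022,.06,104.4)
E
```

```text
11.095880563476591 39.99674594029784
pos [0.6095 0.1019 0.0625] yaw 104.51 tilt [ 7.e-04 -6.e-04 -1.e+00] shift [0.056 0.029 0.101] rz 0.019 j6 -1.79 t 14.4667 F [ 0.6 -2.7  0.9]
```

{"fn": "play_rows", "kwargs": {
  "rows": [
    [0, [0, 0, -0.3], [0, 0, 0]],
    [0, [0, 0, -0.6], [0, 0, 0]],
    [0, [0, 0, -0.8], [0, 0, 0]],
    [0, [0, 0, -0.8], [0, 0, 0]],
    [0, [0, 0, -0.8], [0, 0, 0]],
    [0, [0, 0, -0.8], [0, 0, 0]],
    [0, [0, 0, -0.7], [0, 0, 0]],
    [0, [0, 0, -0.4], [0, 0, 0]],
    [0, [0, 0, 0], [0, 0, 0]]
  ]
}}

```text
time_s: 15.22
ee_pos: [0.6099, 0.1025, 0.1941]
tcp_rot: [[-0.968, -0.251, 0.002], [-0.251, 0.968, 0.0], [-0.002, -0.0, -1.0]]
contact_force: [0.9, -0.2, -8.1]
width: 0.134
grip_force: 40.0
```

{"fn": "play_rows", "kwargs": {
  "rows": [
    [0, [0, 0, 0], [0, 0, 0.5]],
    [0, [0, 0, 0], [0, 0, 0.8]],
    [0, [0, 0, 0], [0, 0, 0.9]],
    [0, [0, 0, 0], [0, 0, 0.9]],
    [0, [0, 0, 0], [0, 0, 0.9]],
    [0, [0, 0, 0], [0, 0, 0.9]],
    [0, [0, 0, 0], [0, 0, 0.6]],
    [0, [0, 0, 0], [0, 0, 0.3]],
    [0, [0, 0, 0], [0, 0, 0]]
  ]
}}

```text
time_s: 15.97
ee_pos: [0.6076, 0.1023, 0.1895]
tcp_rot: [[-0.938, 0.348, -0.005], [0.348, 0.938, -0.0], [0.004, -0.002, -1.0]]
contact_force: [-0.9, -0.8, -8.6]
width: 0.136
grip_force: 40.0
```

```bash
python3 - <<'E'
from h import *
print(robot.state()["width"]*87); delta(.449,.290,.1925,69.75)
E
```

```text
11.872241265526883
pos [0.6076 0.1023 0.1895] yaw 69.65 tilt [-4.6e-03 -1.0e-04 -1.0e+00] shift [ 8.561  4.834 -0.092] rz -0.016 j6 -1.18 t 15.9667 F [-0.9 -0.8 -8.6]
```

{"fn": "play_rows", "kwargs": {
  "rows": [
    [0, [0.5, 0.28, 0], [0, 0, 0]],
    [0, [0.9, 0.51, 0], [0, 0, 0]],
    [0, [0.9, 0.51, 0], [0, 0, 0]],
    [0, [0.9, 0.51, 0], [0, 0, 0]],
    [0, [0.9, 0.51, 0], [0, 0, 0]],
    [0, [0.9, 0.51, 0], [0, 0, 0]],
    [0, [0.9, 0.51, 0], [0, 0, 0]],
    [0, [0.9, 0.51, 0], [0, 0, 0]],
    [0, [0.9, 0.51, 0], [0, 0, 0]],
    [0, [0.6, 0.32, 0], [0, 0, 0]],
    [0, [0.26, 0.15, 0], [0, 0, 0]],
    [0, [0, 0, 0], [0, 0, 0]]
  ]
}}

```text
time_s: 16.97
ee_pos: [0.4483, 0.2908, 0.1912]
tcp_rot: [[-0.939, 0.343, -0.002], [0.344, 0.939, -0.0], [0.002, -0.001, -1.0]]
contact_force: [0.5, 0.3, -9.9]
width: 0.133
grip_force: 40.0
```

{"fn": "play_rows", "kwargs": {
  "rows": [
    [0, [0, 0, 0], [0, 0, 0]],
    [0, [0, 0, 0], [0, 0, 0]],
    [0, [0, 0, 0], [0, 0, 0]]
  ]
}}

```text
time_s: 17.22
ee_pos: [0.451, 0.2889, 0.1921]
tcp_rot: [[-0.938, 0.348, 0.0], [0.348, 0.938, -0.0], [-0.0, -0.0, -1.0]]
contact_force: [0.6, -0.9, -9.1]
width: 0.134
grip_force: 40.0
```

```bash
python3 - <<'E'
from h import *
delta(.449,.290,.0795,69.75)
c=snap("wrist"); P=cloud(c); z=robot.state()["ee_pos"][2]
h=cv2.cvtColor(c["color"],cv2.COLOR_RGB2HSV)
save(c,"w5.png")
n=np.hypot(P[...,0]-.448,P[...,1]-.29)<.06
print("block",rect(c,n&(abs(P[...,2]-(z-.0265))<.012),z-.0265))
print("pad",rect(c,(h[...,0]<25)&(h[...,1]>90)&(P[...,2]<.03)&n,.017))
E
```

```text
pos [0.451  0.2889 0.1921] yaw 69.66 tilt [ 1.e-04 -4.e-04 -1.e+00] shift [0.093 0.016 4.505] rz -0.016 j6 -0.79 t 17.2167 F [ 0.6 -0.9 -9.1]
block [434.7 296.   45.4  41.4 -20.3 166. ]
pad [419.3 301.2  48.1  28.3  69.7  17.3]
```

View pics/w5.png

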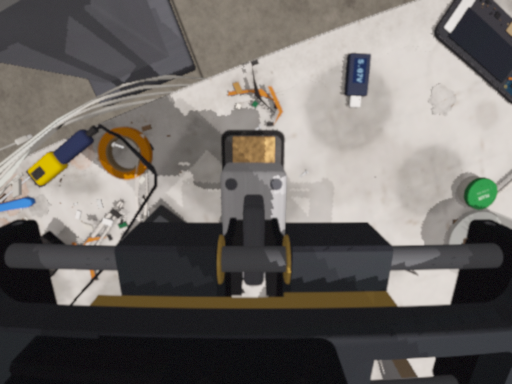

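Weight in the gripper at (253,200), in line with the pad and phone end. Lowering.

{"fn": "play_rows", "kwargs": {
  "rows": [
    [0, [0.06, 0, 0.3], [0, 0, 0]],
    [0, [0, 0, 0.6], [0, 0, 0]],
    [0, [0, 0, 0.7], [0, 0, 0]],
    [0, [0, 0, 0.7], [0, 0, 0]],
    [0, [0, 0, 0.7], [0, 0, 0]],
    [0, [0, 0, 0.6], [0, 0, 0]],
    [0, [0, 0, 0.4], [0, 0, 0]],
    [0, [0, 0, 0.2], [0, 0, 0]],
    [0, [0, 0, 0.1], [0, 0, 0]],
    [0, [0, 0, 0.1], [0, 0, 0]],
    [0, [0, 0, 0], [0, 0, 0]],
    [0, [0, 0, 0], [0, 0, 0]]
  ]
}}

```text
time_s: 18.27
ee_pos: [0.4496, 0.2905, 0.0831]
tcp_rot: [[-0.938, 0.347, 0.001], [0.347, 0.938, 0.001], [-0.001, 0.001, -1.0]]
contact_force: [-0.2, 0.6, -8.5]
width: 0.13
grip_force: 40.0
```

```bash
python3 - <<'E'
from h import *
delta(.449,.290,.0795,69.75)
E
```

```text
pos [0.4496 0.2905 0.0831] yaw 69.71 tilt [ 1.4e-03  6.0e-04 -1.0e+00] shift [ 0.016 -0.028  0.145] rz -0.006 j6 -0.79 t 18.2667 F [-0.2  0.6 -8.5]
```

{"fn": "play_rows", "kwargs": {
  "rows": [
    [0, [0, 0, 0.06], [0, 0, 0]],
    [0, [0, 0, 0.05], [0, 0, 0]],
    [0, [0, 0, 0.03], [0, 0, 0]],
    [0, [0, 0, 0], [0, 0, 0]],
    [0, [0, 0, 0], [0, 0, 0]],
    [0, [0, 0, 0], [0, 0, 0]]
  ]
}}

```text
time_s: 18.77
ee_pos: [0.4494, 0.2904, 0.0795]
tcp_rot: [[-0.938, 0.347, 0.001], [0.347, 0.938, 0.0], [-0.001, 0.001, -1.0]]
contact_force: [-1.0, -2.3, -1.1]
width: 0.132
grip_force: 40.0
```

{"fn": "play_rows", "kwargs": {
  "rows": [
    [0.5, [0, 0, 0], [0, 0, 0]],
    [0.5, [0, 0, 0], [0, 0, 0]],
    [0.5, [0, 0, 0], [0, 0, 0]],
    [0.5, [0, 0, 0], [0, 0, 0]],
    [0.5, [0, 0, -0.4], [0, 0, 0]],
    [0.5, [0, 0, -0.9], [0, 0, 0]],
    [0.5, [0, 0, -1], [0, 0, 0]],
    [0.5, [0, 0, -1], [0, 0, 0]],
    [0.5, [0, 0, -1], [0, 0, 0]],
    [0.5, [0, 0, -0.5], [0, 0, 0]],
    [0.5, [0, 0, 0], [0, 0, 0]],
    [0.5, [0, 0, 0], [0, 0, 0]]
  ]
}}

```text
time_s: 19.77
ee_pos: [0.4493, 0.2904, 0.1993]
tcp_rot: [[-0.938, 0.347, 0.002], [0.347, 0.938, 0.001], [-0.001, 0.001, -1.0]]
contact_force: [0.5, -0.1, 0.1]
width: 0.5
grip_force: 0.0
```

```bash
python3 - <<'E'
from h import *
c=snap("wrist"); P=cloud(c); h=cv2.cvtColor(c["color"],cv2.COLOR_RGB2HSV)
n=np.hypot(P[...,0]-.448,P[...,1]-.29)<.06
print("block",rect(c,n&(P[...,2]>.045)&(P[...,2]<.06),.053))
print("pad",rect(c,(h[...,0]<25)&(h[...,1]>90)&(P[...,2]<.03)&n,.017))
n=np.hypot(P[...,0]-.519,P[...,1]-.263)<.03
m=n&(P[...,2]>.09)&(P[...,2]<.12); print(m.sum())
for nm in("scene","side"):
    c=snap(nm);P=cloud(c); n=np.hypot(P[...,0]-.519,P[...,1]-.263)<.03; m=n&(P[...,2]>.085)&(P[...,2]<.12)
    v,u=np.nonzero(m); print(nm,"knob",rect(c,m,.0935),plane(c,[[u.mean(),v.mean()]],.0935))
delta(.519,.263,.175,69.75)
E
```

```text
block [448.5 291.7  75.6  41.7 -20.3  53.4]
pad [411.1 303.4  50.2  20.   81.1  17.2]
179
scene knob [520.8 261.2  33.8  18.7 -39.7  99.7] [[0.52031595 0.26118547 0.0935    ]]
side knob [522.2 263.5  37.2  21.3 -70.1  98.3] [[0.52125911 0.26454838 0.0935    ]]
pos [0.4479 0.2897 0.1967] yaw 69.71 tilt [-0.0031 -0.0014 -1.    ] shift [-3.041 -0.013  0.863] rz -0.006 j6 -0.79 t 19.9167 F [0.6 0.1 0.4]
```

{"fn": "play_rows", "kwargs": {
  "rows": [
    [0.6, [-0.5, 0, 0], [0, 0, 0]],
    [0.6, [-0.8, 0, 0], [0, 0, 0]],
    [0.6, [-0.8, 0, 0.2], [0, 0, 0]],
    [0.6, [-0.6, 0, 0.3], [0, 0, 0]],
    [0.6, [-0.34, 0, 0.3], [0, 0, 0]],
    [0.6, [0, 0, 0], [0, 0, 0]],
    [0.6, [0, 0, 0], [0, 0, 0]],
    [0.6, [0, 0, 0], [0, 0, 0]]
  ]
}}

```text
time_s: 20.58
ee_pos: [0.5196, 0.2639, 0.1783]
tcp_rot: [[-0.938, 0.347, -0.001], [0.347, 0.938, -0.0], [0.001, -0.001, -1.0]]
contact_force: [0.1, 0.9, -0.5]
width: 0.602
grip_force: 0.0
```

```bash
python3 - <<'E'
from h import *
delta(.519,.263,.094,69.75)
c=snap("wrist"); save(c,"w6.png"); P=cloud(c)
n=np.hypot(P[...,0]-.519,P[...,1]-.263)<.03
m=n&(P[...,2]>.096)&(P[...,2]<.108); print("knob",m.sum(),rect(c,m,.1015))
E
```

```text
pos [0.5196 0.2639 0.1783] yaw 69.72 tilt [-1.4e-03 -2.0e-04 -1.0e+00] shift [ 0.005 -0.041  3.371] rz -0.006 j6 -0.88 t 20.5833 F [ 0.1  0.9 -0.5]
knob 526 [520.5 263.   21.8  20.7 -20.2 101.7]
```

View pics/w6.png

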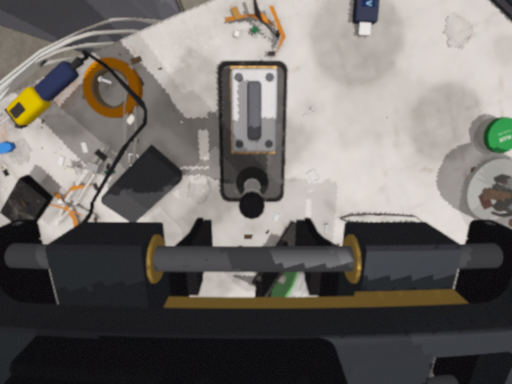

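Knob at (252,205) lies midway between the fingers. Pad and weight sit square on the phone at (253,108). Descend onto the knob.

{"fn": "play_rows", "kwargs": {
  "rows": [
    [0.6, [0, -0.03, 0.4], [0, 0, 0]],
    [0.6, [0, 0, 0.7], [0, 0, 0]],
    [0.6, [0, 0, 0.7], [0, 0, 0]],
    [0.6, [0, 0, 0.6], [0, 0, 0]],
    [0.6, [0, 0, 0.4], [0, 0, 0]],
    [0.6, [0, 0, 0.25], [0, 0, 0]],
    [0.6, [0, 0, 0.12], [0, 0, 0]],
    [0.6, [0, 0, 0], [0, 0, 0]],
    [0.6, [0, 0, 0], [0, 0, 0]],
    [0.6, [0, 0, 0], [0, 0, 0]]
  ],
  "squeeze": 15
}}

```text
time_s: 21.47
ee_pos: [0.5207, 0.2635, 0.1006]
tcp_rot: [[-0.938, 0.347, 0.002], [0.347, 0.938, 0.001], [-0.001, 0.001, -1.0]]
contact_force: [0.0, -0.3, -0.3]
width: 0.601
grip_force: 0.0
```

```bash
python3 - <<'E'
from h import *
delta(.520,.263,.099,69.75)
E
```

```text
pos [0.5207 0.2635 0.1006] yaw 69.72 tilt [ 1.8e-03  6.0e-04 -1.0e+00] shift [ 0.021 -0.028  0.065] rz -0.006 j6 -0.88 t 21.4667 F [ 0.  -0.3 -0.3]
```

{"fn": "play_rows", "kwargs": {
  "rows": [
    [0.4, [0.02, -0.03, 0.07], [0, 0, 0]],
    [0.35, [0, 0, 0], [0, 0, 0]],
    [0, [0, 0, 0], [0, 0, 0]],
    [0, [0, 0, 0], [0, 0, 0]],
    [0, [0, 0, 0], [0, 0, 0]],
    [0, [0, 0, 0], [0, 0, 0]],
    [0, [0, 0, 0], [0, 0, 0]],
    [0, [0, 0, 0], [0, 0, 0]],
    [0, [0, 0, 0], [0, 0, 0]]
  ]
}}

```text
time_s: 22.22
ee_pos: [0.5193, 0.2625, 0.0979]
tcp_rot: [[-0.938, 0.347, 0.0], [0.347, 0.938, -0.0], [-0.0, -0.0, -1.0]]
contact_force: [-0.6, -1.4, 1.5]
width: 0.244
grip_force: 15.0
```

```bash
python3 - <<'E'
from h import *
s=robot.state();print(s["width"]*87,s["grip_force"]); delta(.520,.263,.149,69.75)
E
```

```text
21.266912887673822 15.000032521784306
pos [0.5193 0.2625 0.0979] yaw 69.72 tilt [ 0.e+00 -2.e-04 -1.e+00] shift [-0.02   0.028 -2.046] rz -0.006 j6 -0.88 t 22.2167 F [-0.6 -1.4  1.5]
```

{"fn": "play_rows", "kwargs": {
  "rows": [
    [0, [0, 0, -0.1], [0, 0, 0]],
    [0, [0, 0, -0.2], [0, 0, 0]],
    [0, [0, 0, -0.2], [0, 0, 0]],
    [0, [0, 0, -0.2], [0, 0, 0]],
    [0, [0, 0, -0.2], [0, 0, 0]],
    [0, [0, 0, -0.2], [0, 0, 0]],
    [0, [0, 0, -0.2], [0, 0, 0]],
    [0, [0, 0, -0.2], [0, 0, 0]],
    [0, [0, 0, -0.1], [0, 0, 0]],
    [0, [0, 0, 0], [0, 0, 0]],
    [0, [0, 0, 0], [0, 0, 0]],
    [0, [0, 0, 0], [0, 0, 0]]
  ]
}}

```text
time_s: 23.22
ee_pos: [0.5193, 0.2628, 0.1376]
tcp_rot: [[-0.938, 0.347, 0.0], [0.347, 0.938, 0.0], [0.0, 0.0, -1.0]]
contact_force: [1.8, -0.8, -2.8]
width: 0.246
grip_force: 15.0
```

```bash
cat > chk.py <<'E'
from h import *
import sys
delta(.520,.263,.149,69.75); s=robot.state(); print(s["width"]*87,s["grip_force"])
ims=[]
for nm,(u0,v0) in(("scene",(219,130)),("side",(215,145))):
    c=snap(nm); P=cloud(c)
    n=np.hypot(P[...,0]-.448,P[...,1]-.29)<.055
    print(nm,"block",rect(c,n&(P[...,2]>.045)&(P[...,2]<.06),.053))
    ims.append(cv2.resize(cv2.cvtColor(c["color"],cv2.COLOR_RGB2BGR)[v0:v0+85,u0:u0+60],(395,560),interpolation=cv2.INTER_CUBIC))
    # expected pixels: rod axis at collar edge and at knob underside
    for z in(.0795,.082,.132):
        X=c["R"]@np.array([.5197,.263,z])+c["t"]; n2=X[:2]/X[2]; n2=n2*(1+c["k1"]*(n2@n2)); K=c["camera_matrix"]; print(z,np.round([K[0,0]*n2[0]+K[0,2],K[1,1]*n2[1]+K[1,2]],1))
cv2.imwrite("pics/"+sys.argv[1],np.hstack(ims))
E
python3 chk.py pull1.png
```

```text
pos [0.5193 0.2628 0.1376] yaw 69.72 tilt [ 1.e-04  3.e-04 -1.e+00] shift [-0.024  0.019 -0.457] rz -0.006 j6 -0.88 t 23.2167 F [ 1.8 -0.8 -2.8]
21.433988356995773 14.99970648670569
scene block [445.1 293.2  82.4  43.9 -20.2  53.6]
0.0795 [248.4 184.5]
0.082 [248.3 183.8]
0.132 [247.7 168.8]
side block [446.3 299.9  82.1  45.9 -19.8  51.9]
0.0795 [247.3 196.3]
0.082 [247.3 195.6]
0.132 [247.3 182. ]
```

View pics/pull1.png

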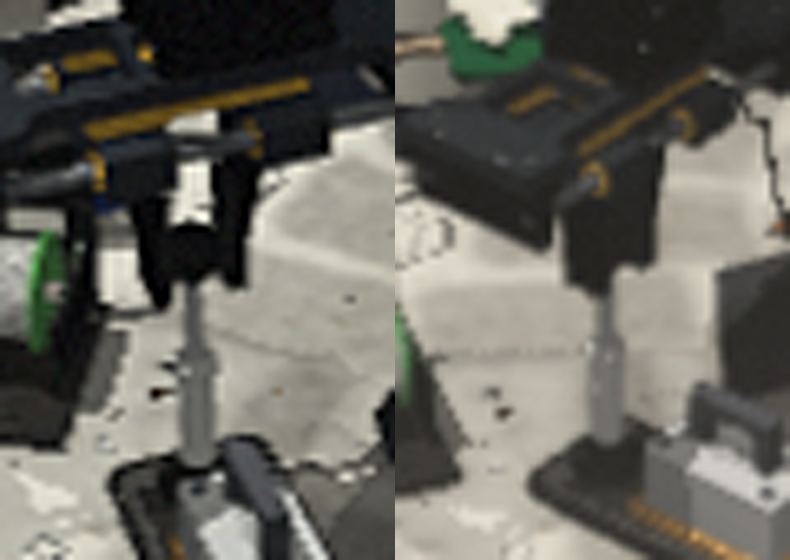

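The rod is visibly out between the knob (195,255) and the collar (195,345), with no dark ring yet. It is drawn about 40 mm and the pull is about 3 N, as expected. Drawing the last 10 mm.

{"fn": "play_rows", "kwargs": {
  "rows": [
    [0, [0, 0, -0.1], [0, 0, 0]],
    [0, [0, 0, -0.1], [0, 0, 0]],
    [0, [0, 0, -0.1], [0, 0, 0]],
    [0, [0, 0, -0.1], [0, 0, 0]],
    [0, [0, 0, 0], [0, 0, 0]],
    [0, [0, 0, 0], [0, 0, 0]],
    [0, [0, 0, 0], [0, 0, 0]],
    [0, [0, 0, 0], [0, 0, 0]],
    [0, [0, 0, 0], [0, 0, 0]]
  ]
}}

```text
time_s: 24.07
ee_pos: [0.5192, 0.2627, 0.1477]
tcp_rot: [[-0.938, 0.347, -0.0], [0.347, 0.938, 0.0], [0.0, -0.0, -1.0]]
contact_force: [1.1, -0.1, -4.6]
width: 0.244
grip_force: 15.0
```

```bash
python3 chk.py pull2.png
```

```text
pos [0.5192 0.2627 0.1477] yaw 69.72 tilt [-1.e-04  0.e+00 -1.e+00] shift [-0.026  0.023 -0.054] rz -0.006 j6 -0.88 t 24.0667 F [ 1.1 -0.1 -4.6]
21.242620611087748 14.999528566841036
scene block [444.8 293.3  83.   43.9 -20.2  53.3]
0.0795 [248.4 184.5]
0.082 [248.3 183.8]
0.132 [247.7 168.8]
side block [446.9 299.7  79.8  47.6 -22.2  51.7]
0.0795 [247.3 196.3]
0.082 [247.3 195.6]
0.132 [247.3 182. ]
```

View pics/pull2.png

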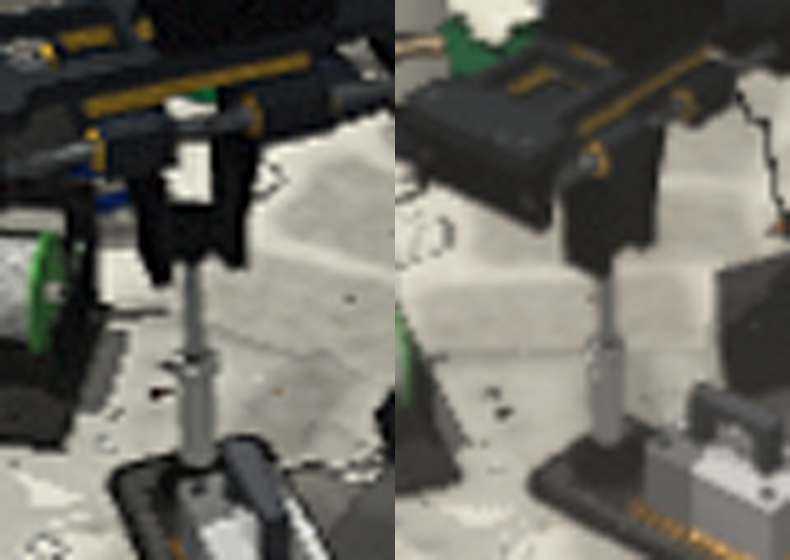

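```bash
python3 -c "
from rig import robot
print(robot.hand_in())"
```

```text
the job is handed in; nothing more can be done
None
```

Job handed in, verdict not shown: the pad and weight measure within about 2 mm of centre on the glass, the knob is held with the rod drawn about 50 mm and the dark ring just showing at the collar, and the phone is flat and in place; I viewed 11 pictures, one over the limit of 10.

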